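# Mix the flux on the touch mixer

### The job

Give the flux bottle a mix: push the touch mixer's dust cover well aside, then hold the bottle upright on the middle of the sprung pad and press it down until the pad is fully down, keeping it there for a good second without ramming it. Then stand the bottle upright in the middle of the drip tray and swing the cover back shut over the pad. Keep the bottle upright throughout and leave the solder reel, the transformer and the roll of tape where they are.

Things in the scene. Friction and masses are not known exactly. Their poses are not given: they have to be found in the camera images.
- mixer: Touch mixer, a squat grey box 124 (x) x 112 (y) x 48 mm high, fixed to the bench, with a round black sprung pad on top, a pivoting metal dust cover over the pad, and a small black speed knob and a switch on its front (-x) side (the knob stands out to 73 mm in front of the origin). Origin: centre of its underside, on the bench; x points from the front to the back, z up. In this frame the pad's axis is at x = -15 mm, y = 0, and the cover's pivot at x = +48 mm, y = 0.
- pad_top (a point): Centre of the pad's top face, moves with the pad. The pad is a flat black rubber disc, 52 mm across, its top 60 mm above the bench when up and 52 mm when fully down.
- pad (a joint): How far the pad is pressed down, m: 0 up, 0.008 fully down on its stop. Springs back by itself. Takes about 1.3 N to start and 8 N to hold fully down.
- cover (a joint): Swing of the dust cover, rad: 0 shut (its disc centred over the pad), 1.75 fully aside (its stop). Grows as the cover turns counterclockwise seen from above; shut, it points from the pivot to the mixer's -x; opened, to the mixer's -y side. It stays where it is left; pushing its fin takes about 1 N. The cover is a 4 mm sheet, underside 66 mm and top 70 mm above the bench, with a disc of radius 34 mm whose centre is 63 mm from the pivot, and an upright fin on top.
- cover_pivot (a point): The cover's pivot axis, at the level of the top of the sheet (70 mm up). A hub of radius 12 mm is here, its top 75 mm up.
- cover_fin (a point): Top middle of the cover's fin, 66 mm from the pivot, 98 mm above the bench, moves with the cover. The fin is an upright metal plate 46 mm long along the line from the pivot (43 to 89 mm from the pivot), 6 mm thick, 28 mm high above the sheet: push it sideways on its flat face.
- flux_bottle: White plastic flux bottle with a thin red dosing tip, loose, standing upright, round about its z axis. Straight body 36 mm across up to 55 mm, then the shoulder and the tip, 105 mm high in all; 50 to 100 g. Origin: centre of its underside. Taken straight from above, a hand whose palm is close behind its fingertips meets the tip: grip high on the body (pads about 45 to 60 mm up) with the hand leaning some 15 to 20 degrees, or more if its fingers are short.
- drip_tray: Shallow square tray of bare steel sheet, fixed, 110 x 110 mm outside, walls 3 mm thick and 10 mm high, floor 3 mm thick. Origin: centre of its underside, on the bench.
- reel: Solder reel lying with its axis upright, blue flanges, 76 x 68 x 34 mm high, loose, beside the bottle. Origin: centre of its underside. Leave it.
- coil: Small mains transformer with wires, 99 (x) x 64 (y) x 48 mm high, loose, beside the bottle. Origin: centre of its underside; the iron core lies at x = +9 to +49 mm, y = -32 to +32 mm, the wires on the -x side. Leave it.
- tape: Roll of dark tape lying flat, 55 mm across, 19 mm high, loose, beside the bottle. Origin: centre of its underside. Leave it.
There are look-alikes about, which are no part of the job. What is meant by the flux_bottle is not black, and is the larger of those in its own colour.

How it is judged:
On the way, in this order (a step that is already met when the one before it is completed fails the run):
1. the dust cover is pushed well aside (value of joint cover above 1.2 rad), for 0.1 s.
2. the bottle, held upright on the middle of the pad, presses the pad fully down for about a second (value of joint pad above 0.007 m and contact force between flux_bottle and mixer above 4 N and contact force between the fingers and flux_bottle above 0.5 N and angle between flux_bottle's own z axis and vertical below 0.15 rad and horizontal distance between flux_bottle and pad_top below 0.015 m), for 0.8 s.
3. the bottle stands upright and released in the drip tray, the pad has sprung back up (horizontal distance between flux_bottle and drip_tray below 0.04 m and height (world z) of flux_bottle below 0.012 m and angle between flux_bottle's own z axis and vertical below 0.15 rad and contact force between flux_bottle and drip_tray above 0.2 N and contact force between the fingers and flux_bottle below 0.1 N and linear speed of flux_bottle below 0.02 m/s and value of joint pad below 0.001 m), for 0.2 s.
4. the cover is shut over the pad (value of joint cover below 0.15 rad), for 0.2 s.
At the end, for the whole second after the job is handed in: The bottle stands still and released on the floor of the drip tray, within 40 mm of its middle and upright within 0.15 rad; the pad is up (within 1 mm) and the cover is shut over it (within 0.15 rad) (all of step 3 and value of joint cover below 0.15 rad); the robot touches nothing.
It fails at once if the bottle is tipped (beyond 0.6 rad) (angle between flux_bottle's own z axis and vertical above 0.6 rad).
It fails at once if the bottle is rammed on the pad (over 40 N) (contact force between flux_bottle and mixer above 40 N).
It fails at once if the reel, the transformer or the tape is shifted by more than 30 mm (distance of any of reel, coil, tape from where it was at the start of the episode above 0.03 m).
It also fails if it takes over 72 s, if anything falls off the work surface, if the arm or the gripper's body presses on something with over 40 N, if the wrist force passes 120 N, or if a joint passes its speed limit or range.

### The arm

A 6-joint arm with a two-finger parallel gripper is mounted at the origin on a cart in front of the work surface, level with it; the furniture and walls round the work are solid. World frame = base frame: x ahead of the robot, y to its left, z up, the work surface at z = 0. Lengths are in m, angles in rad, forces in N, time in s.
With the tool pointing down it reaches from about 0.35 to 0.725 m from the base axis. Payload 6 kg.
Tool frame: the origin (TCP) lies at the very end of the fingers, on their centre line; the grasp point (between the pads) lies 19 mm behind it; z points along the fingers, y is the line along which they close (so a half turn about z gives the same grasp; the last joint's range is limited). The gripper opens to 85 mm and grips with 20 to 120 N. Pads are 22 mm wide; open, the fingers measure 114 mm over their backs; the gripper's body (76 mm by 85 mm) begins 54 mm behind the grasp point. The pads swing forward as they close: fully open they stand 13 mm farther back than shut.
Start: joints at [1.617, 0.04, 0.085, 0, -1.615, -0.334], TCP at [0.17, 0.575, 0.231] pointing down, gripper open.
Joint ranges: [-2.56, 2.56], [-1.29, 2.01], [-1.08, 1.49], [-3.29, 1.98], [-2.81, -0.18], [-2.99, 2.99]. Speed limits (rad/s): [2.57, 2.57, 3.01, 3.14, 3.14, 3.14].

### API

Orientations are given as a 3x3 rotation matrix whose columns are the frame's x, y, z axes.
In Python, from bench import * gives the robot as it stands. The module is installed in compiled form; this text tells all that it offers.
- The arm moves only by the shell command python3 -m handwheel 'ROWS'. ROWS is JSON, a list of rows, each a list of 5 numbers: the shift along the tool's x, y, z in units of 40 mm (1.0 is 40 mm), then the turn about the tool's z in units of 8 degrees (1.0 is 8 degrees), then the finger opening in mm, from 0 to 85.4. A call has 1 to 8 rows; each row is the pose to reach, as a shift and turn from the pose commanded when the call began, along the tool's axes at that moment; what a row does not reach only later rows make up. A row lasts 1/10 s, in which the tool goes at most 50 mm and 8.59 degrees, less where a joint would pass 70% of its speed; a pose out of reach is approached as far as the arm can. A call with a gripper value outside its range is refused whole. The fingers move at their own pace and stop on an object; the grip force is fixed at half the most. Time passes only in rows, so rows that repeat a pose let the fingers close. It gives the time, the measured TCP pose, the force, the opening and the grip force at its end, in the units of the state.
- read_state(): the state, without advancing time (a new reading comes with each control period).
- grab_frame(name): name is "side" or "top"; returns the picture (480x640x3 uint8, blue, green, red); there is no depth.
- calibration(name): a dict with "fx", "fy", "cx", "cy" (pixels), "world_to_cam" (4x4, takes a point from world to camera coordinates). Camera axes: x right, y down, z forward; pixel columns grow to the right and rows downward; lengths in m; the calibration is good to about 2 mm. A picture is of the moment at which its call begins. calibration takes no time and is no camera call.
- finish_job(): hands the job in; it is judged then, once.
The state is a dict: "time": time; "joint_positions": joint angles; "qvel": joint speeds; "joint_efforts": joint torques, N m; "tcp_pos": TCP position; "eef_rot": TCP orientation; "contact_force": force on the tool from outside, world axes, zero at the start; "wrist_torque": the same for the moment, N m; "width": finger opening in m; "gripper_force": force on a finger pad.
Only numpy, scipy, OpenCV 4.12 (cv2) and the standard library are available. Lean on these libraries where they do the work, as an engineer would, in place of code of your own. Each camera call takes 0.05 s, during which the arm holds its last target. There are 200 camera calls.

## Working session

There is one attempt and no reset: what is moved stays moved. The work goes in short steps, Python scripts to look and compute and a shell command to move; the robot and the scene stay as the last step left them, time stands still between calls to the robot, and variables do not carry over. Pictures are saved under pics/ and viewed, at most 12 in all, crops included, and the job is handed in when it is done.

```bash
mkdir -p pics
python3 - <<'E'
from bench import *
import cv2,numpy as np
s=read_state();print(s['time'],s['tcp_pos'],np.round(s['eef_rot'],3).tolist(),s['width'])
for n in("top","side"):
    cv2.imwrite(f"pics/{n}0.png",grab_frame(n));c=calibration(n);print(n,c['fx'],c['fy'],c['cx'],c['cy'],np.round(c['world_to_cam'],3).tolist())
E
```

```text
0.0 [0.17012972 0.57502535 0.2302805 ] [[0.959, -0.284, -0.0], [-0.284, -0.959, -0.002], [0.0, 0.002, -1.0]] 0.08546334150287108
top 530.7799504841702 530.7799504841702 322.9428380472788 237.31402075673282 [[-0.004, -1.0, -0.004, 0.014], [-0.989, 0.005, -0.146, 0.55], [0.146, 0.003, -0.989, 1.478], [0.0, 0.0, 0.0, 1.0]]
side 537.1341696099328 537.1341696099328 320.5180987137182 242.22815328546722 [[0.999, 0.048, -0.015, -0.52], [0.016, -0.584, -0.812, 0.065], [-0.048, 0.811, -0.584, 1.246], [0.0, 0.0, 0.0, 1.0]]
```

View pics/top0.png

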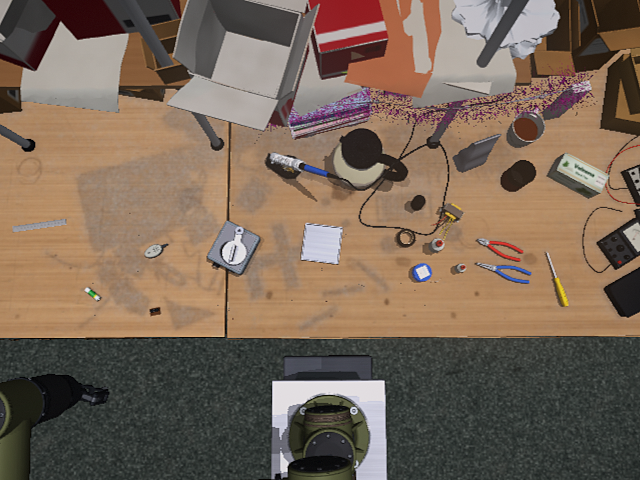

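View pics/side0.png

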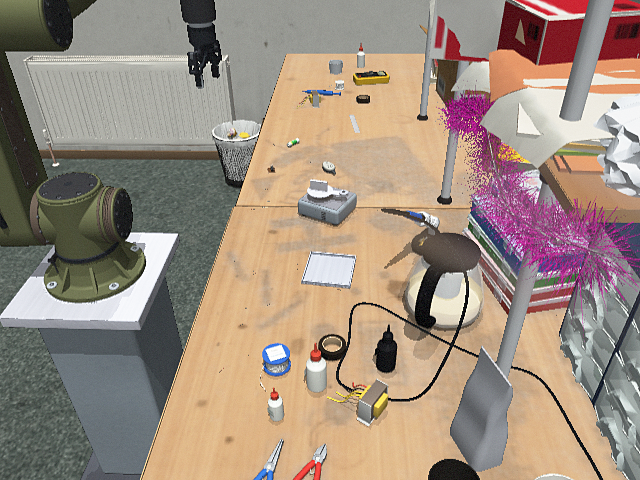

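The top view shows the mixer at (235,248), the tray at (322,244), the big white bottle at (438,243), the reel at (422,272), the tape at (406,238) and the transformer at (452,213). In the side view the bottle tip is at (316,355) and the smaller look-alike is at (276,405).

```bash
cat > h.py <<'E'
from bench import *
import cv2,numpy as np
def ray(n,u,v):
    c=calibration(n);T=np.array(c['world_to_cam']);R,t=T[:3,:3],T[:3,3]
    return -R.T@t, R.T@np.array([(u-c['cx'])/c['fx'],(v-c['cy'])/c['fy'],1])
def plane(n,u,v,z):
    o,d=ray(n,u,v);return o+d*(z-o[2])/d[2]
def tri(pt,ps):
    (a,d),(b,e)=ray("top",*pt),ray("side",*ps)
    k=np.linalg.lstsq(np.c_[d,-e],b-a,rcond=None)[0];p,q=a+k[0]*d,b+k[1]*e
    return (p+q)/2,np.linalg.norm(p-q)
def proj(n,p):
    c=calibration(n);T=np.array(c['world_to_cam']);q=T[:3,:3]@p+T[:3,3];return np.array([c['fx']*q[0]/q[2]+c['cx'],c['fy']*q[1]/q[2]+c['cy']])
E
python3 - <<'E'
from h import *
t=cv2.imread('pics/top0.png');s=cv2.imread('pics/side0.png')
def blobs(im,lo,hi,roi,nm):
    x,y,w,h=roi;m=cv2.inRange(cv2.cvtColor(im[y:y+h,x:x+w],cv2.COLOR_BGR2HSV),lo,hi)
    n,_,st,c=cv2.connectedComponentsWithStats(m)
    for i in range(1,n):
        if st[i,4]>5: print(nm,st[i]+[x,y,0,0,0],np.round(c[i]+[x,y],1))
blobs(t,(0,150,90),(6,255,255),(425,225,50,55),'tip top')
blobs(s,(0,150,90),(6,255,255),(260,340,75,80),'tip side')
blobs(t,(100,120,60),(130,255,255),(400,255,45,35),'reel top')
blobs(s,(100,120,60),(130,255,255),(255,335,45,50),'reel side')
blobs(t,(0,0,0),(180,255,60),(390,225,30,28),'tape top')
a=cv2.resize(t[212:282,195:275],None,fx=5,fy=5,interpolation=2)
b=cv2.resize(s[170:240,285:365],None,fx=5,fy=5,interpolation=2)
c=cv2.resize(t[195:295,385:485],None,fx=4,fy=4,interpolation=2)[:250,:400]
d=cv2.resize(t[215:275,290:350],None,fx=4,fy=4,interpolation=2)
o=np.zeros((600,800,3),np.uint8);o[:350,:400]=a;o[:350,400:]=b;o[350:600,:400]=c;o[350:590,400:640]=d
cv2.imwrite('pics/crop1.png',o)
E
```

```text
tip top [436 240   7   6  26] [438.8 242.9]
tip top [461 265   4   4  11] [462.4 266.7]
tip side [311 343  10  18 114] [315.4 353.9]
tip side [271 388   7  12  57] [274.  394.8]
reel top [413 263  19  18 131] [421.  272.6]
reel side [262 343  29  33 335] [276.3 359.6]
tape top [390 227  10   1  10] [394.5 227. ]
tape top [397 228  23  19 108] [405.2 237.9]
```

View pics/crop1.png

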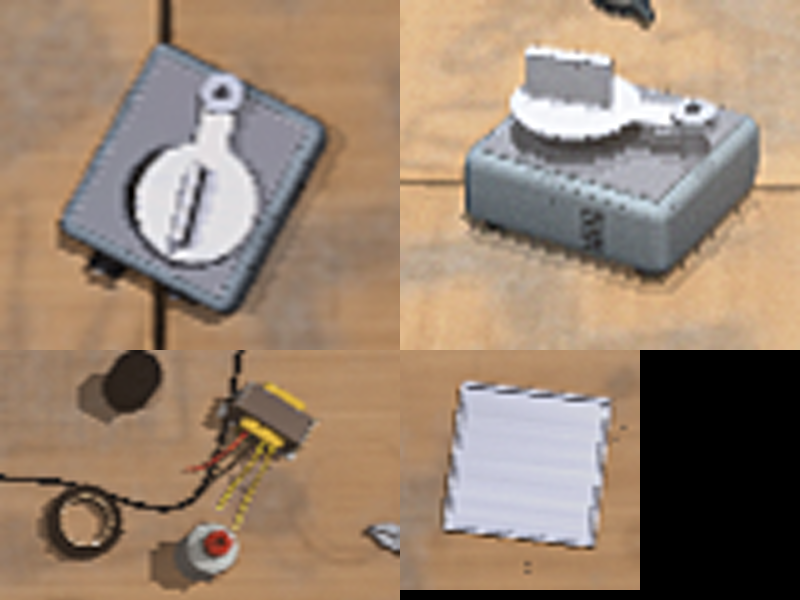

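Run:
```python
from h import *
C=lambda x,y:(195+x/5,212+y/5)
r=lambda p:np.round(p,4).tolist()
cs=[plane("top",*C(*p),.048)[:2] for p in((160,45),(325,125),(240,310),(65,225))]
print('mixer corners',[r(c) for c in cs],'centre',r(np.mean(cs,0)))
fx=(cs[0]+cs[1]-cs[2]-cs[3])/2;print('yaw',np.degrees(np.arctan2(fx[1],fx[0])),np.linalg.norm(fx))
pv=plane("top",*C(220,93),.075);d=plane("top",*C(195,205),.07);print('pivot',r(pv),'disc',r(d),np.linalg.norm((d-pv)[:2]),'coverdir',np.degrees(np.arctan2(*(d-pv)[1::-1])))
S=lambda x,y:(285+(x-400)/5,170+y/5)
print('pivot tri',tri(C(220,93),S(692,107)))
print('fin top side ends',r(plane("side",*S(527,50),.098)),r(plane("side",*S(612,60),.098)))
print('fin top top ends',r(plane("top",*C(202,168),.098)),r(plane("top",*C(172,252),.098)))
print('tip',tri((438.8,242.9),(315.4,353.9)))
B=lambda x,y:(385+x/4,195+(y-350)/4)
print('body ctr z.055',r(plane("top",*B(212,549),.055)))
print('reel',r(plane("top",421.7,271.8,.034)),'tape',r(plane("top",*B(84,520),.019)))
for p in((240,385),(313,420),(298,458),(230,415),(185,470),(220,510),(237,527)):print('coil',r(plane("top",*B(*p),.04)))
print('small bottle',r(plane("top",462.4,266.7,.07)))
D=lambda x,y:(290+(x-400)/4,215+(y-350)/4)
cs=[plane("top",*D(*p),.01)[:2] for p in((460,382),(610,400),(594,548),(444,528))]
print('tray',r(np.mean(cs,0)),[r(c) for c in cs])
```

```text
mixer corners [[0.5974, 0.2863], [0.5507, 0.1912], [0.4455, 0.2377], [0.4941, 0.3378]] centre [0.5219, 0.2632]
yaw -25.18939512687446 0.11523574615582854
pivot [0.5651, 0.247, 0.075] disc [0.5026, 0.2605, 0.07] 0.06397403700288591 coverdir 167.73857289384492
pivot tri (array([0.56692906, 0.24744579, 0.07340038]), np.float64(0.003185269473230178))
fin top side ends [0.4835, 0.2619, 0.098] [0.5275, 0.2524, 0.098]
fin top top ends [0.5197, 0.2523, 0.098] [0.4734, 0.2678, 0.098]
tip (array([ 0.5275989 , -0.31063642,  0.07697979]), np.float64(0.0002970054430907586))
body ctr z.055 [0.5252, -0.313, 0.055]
reel [0.4506, -0.2684, 0.034] tape [0.5516, -0.2288, 0.019]
coil [0.6464, -0.3407, 0.04]
coil [0.6205, -0.3922, 0.04]
coil [0.5928, -0.3802, 0.04]
coil [0.6244, -0.3326, 0.04]
coil [0.5844, -0.2989, 0.04]
coil [0.5553, -0.3229, 0.04]
coil [0.5429, -0.3346, 0.04]
small bottle [0.4614, -0.3753, 0.07]
tray [0.5363, 0.0156] [[0.5972, 0.0645], [0.5833, -0.0453], [0.4748, -0.0327], [0.4898, 0.076]]
```

```bash
cat >> h.py <<'E'
def rows(*pts):
    s=read_state();R=np.array(s['eef_rot']);p=np.array(s['tcp_pos'])
    for q in pts: print(np.round(R.T@(np.array(q)-p)/.04,2).tolist(),np.round(np.linalg.norm(np.array(q)-p),3))
PIV=np.array([.566,.247])
def finpt(q,off,r=.066,z=.078,yaw=-25.2):
    a=np.radians(180+yaw)+q;u=np.array([np.cos(a),np.sin(a)]);n=np.array([-u[1],u[0]]);return [*(PIV+r*u+off*n),z]
E
python3 -c "
from h import *
rows([*finpt(0,-.022)[:2],.23],[*finpt(0,-.022)[:2],.16],finpt(0,-.022),*[finpt(q,-.016) for q in(.2,.45,.7,.95,1.2,1.4,1.55)],[*finpt(1.55,-.02)[:2],.16])
print([np.round(finpt(q,-.016),3).tolist() for q in (0,.5,1,1.5)])"
```

```text
[10.27, 4.26, 0.02] 0.445
[10.27, 4.26, 1.77] 0.45
[10.27, 4.26, 3.82] 0.47
[10.15, 4.73, 3.82] 0.473
[10.12, 5.15, 3.82] 0.479
[10.2, 5.57, 3.82] 0.489
[10.38, 5.95, 3.82] 0.502
[10.65, 6.28, 3.82] 0.517
[10.91, 6.49, 3.82] 0.53
[11.14, 6.61, 3.82] 0.54
[11.04, 6.59, 1.77] 0.519
[[0.513, 0.29, 0.078], [0.499, 0.259, 0.078], [0.502, 0.225, 0.078], [0.52, 0.197, 0.078]]
```

```bash
python3 -m handwheel '[[10.27,4.26,0,0,0],[10.27,4.26,0,0,0],[10.27,4.26,0,0,0],[10.27,4.26,0,0,0],[10.27,4.26,0,0,0],[10.27,4.26,0,0,0],[10.27,4.26,0.5,0,0],[10.27,4.26,1,0,0]]'; python3 -c "
from h import *
rows([*finpt(0,-.022)[:2],.16],finpt(0,-.022),*[finpt(q,-.016) for q in(.2,.45,.7,.95,1.2,1.4,1.55)],[*finpt(1.55,-.02)[:2],.16])"
```

```text
time: 0.9
tcp_pos: [0.4803, 0.3242, 0.2091]
eef_rot: [[0.959, -0.284, 0.002], [-0.284, -0.959, 0.002], [0.001, -0.002, -1.0]]
contact_force: [-0.2, 1.8, 0.3]
width: 0.0001
gripper_force: 0.0
[1.05, 0.45, 1.23] 0.067
[1.05, 0.46, 3.28] 0.139
[0.93, 0.93, 3.28] 0.141
[0.9, 1.35, 3.28] 0.146
[0.98, 1.77, 3.28] 0.154
[1.16, 2.15, 3.28] 0.163
[1.43, 2.48, 3.27] 0.174
[1.69, 2.69, 3.27] 0.183
[1.92, 2.81, 3.27] 0.189
[1.82, 2.79, 1.22] 0.142
```

```bash
python3 -m handwheel '[[1.05,0.45,0,0,0],[1.05,0.45,1.2,0,0],[1.05,0.45,2.2,0,0],[1.05,0.45,2.2,0,0],[1.05,0.45,2.2,0,0]]'; python3 -c "
from h import *
rows(finpt(0,-.022),*[finpt(q,-.016) for q in(.2,.45,.7,.95,1.2,1.4,1.55)],[*finpt(1.55,-.02)[:2],.16])"
```

```text
time: 1.4
tcp_pos: [0.5138, 0.2961, 0.1206]
eef_rot: [[0.959, -0.284, 0.0], [-0.284, -0.959, -0.002], [0.001, 0.002, -1.0]]
contact_force: [-0.1, -0.4, 2.2]
width: 0.0
gripper_force: 0.0
[0.05, 0.01, 1.07] 0.043
[-0.07, 0.48, 1.07] 0.047
[-0.1, 0.91, 1.07] 0.056
[-0.02, 1.32, 1.07] 0.068
[0.16, 1.71, 1.07] 0.081
[0.43, 2.03, 1.07] 0.093
[0.69, 2.24, 1.07] 0.103
[0.92, 2.36, 1.07] 0.11
[0.82, 2.35, -0.98] 0.107
```

```bash
python3 -m handwheel '[[0,0,0.6,0,0],[0,0,1.07,0,0],[0,0,1.07,0,0],[-0.07,0.3,1.07,0,0],[-0.07,0.5,1.07,0,0],[-0.1,0.7,1.07,0,0],[-0.1,0.9,1.07,0,0],[-0.06,1.12,1.07,0,0]]';  python3 -c "
from h import *
rows(*[finpt(q,-.016) for q in(.7,.95,1.2,1.4,1.55)],[*finpt(1.55,-.02)[:2],.16])"
```

```text
time: 2.2
tcp_pos: [0.4987, 0.2537, 0.078]
eef_rot: [[0.959, -0.284, 0.001], [-0.284, -0.959, 0.001], [0.001, -0.001, -1.0]]
contact_force: [0.6, 1.1, 0.2]
width: 0.0001
gripper_force: 0.5
[0.04, 0.2, 0.0] 0.008
[0.22, 0.58, 0.0] 0.025
[0.49, 0.91, 0.0] 0.041
[0.76, 1.12, -0.0] 0.054
[0.98, 1.24, 0.0] 0.063
[0.89, 1.22, -2.05] 0.102
```

```bash
python3 -m handwheel '[[0.04,0.2,0,0,0],[0.12,0.4,0,0,0],[0.22,0.58,0,0,0],[0.35,0.75,0,0,0],[0.49,0.91,0,0,0],[0.76,1.12,0,0,0],[0.98,1.24,0,0,0],[0.98,1.24,0,0,0]]';python3 -m handwheel '[[-0.2,-0.1,0,0,0],[-0.2,-0.1,-1,0,0],[-0.2,-0.1,-2.2,0,20],[-0.2,-0.1,-3.4,0,50],[0,2,-3.4,0,50],[0,3,-3.4,0,50],[0,4,-3.4,0,50],[0,4,-3.4,0,50]]'
python3 - <<'E'
from h import *
t=grab_frame("top");s=grab_frame("side");cv2.imwrite('pics/t1.png',t);cv2.imwrite('pics/s1.png',s)
o=np.zeros((400,800,3),np.uint8);o[:400,:400]=cv2.resize(t[207:287,200:280],None,fx=5,fy=5,interpolation=2);o[:400,400:]=cv2.resize(s[165:245,285:365],None,fx=5,fy=5,interpolation=2)
cv2.imwrite('pics/crop2.png',o)
E
```

```text
time: 3.0
tcp_pos: [0.523, 0.194, 0.077]
eef_rot: [[0.958, -0.286, -0.0], [-0.286, -0.958, -0.001], [-0.0, 0.001, -1.0]]
contact_force: [-0.1, 0.3, -1.3]
width: -0.0002
gripper_force: 0.0
time: 3.8
tcp_pos: [0.4756, 0.0396, 0.2142]
eef_rot: [[0.958, -0.285, 0.002], [-0.285, -0.958, 0.0], [0.002, -0.001, -1.0]]
contact_force: [0.8, -0.6, 0.1]
width: 0.0502
gripper_force: 0.0
```

View pics/crop2.png

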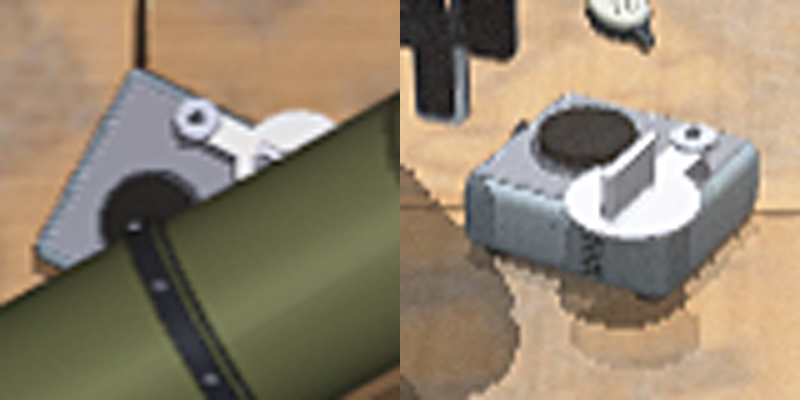

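The dust cover is now well aside (its disc is at (632,205) in the side crop) and the pad is exposed at (587,137) in the same crop.

Run:
```python
from h import *
S=lambda x,y:(285+(x-400)/5,165+y/5)
T=lambda x,y:(200+x/5,207+y/5)
s=cv2.imread('pics/s1.png')
print('pad side',plane("side",*S(587,137),.06),'pad edges top L',plane("top",*T(101,215),.06),plane("top",*T(150,171),.06))
d=plane("side",*S(632,204),.07);p=plane("side",*S(692,132),.075);print('disc',d,'piv',p,'ang',np.degrees(np.arctan2(*(d-p)[1::-1])))
print(tri(T(195,118),S(692,132)))
# bottle axis check in side view: body column at several heights for (.527,-.311)
for z in(0,.055,.105):print(z,proj("side",np.array([.527,-.311,z])),proj("top",np.array([.527,-.311,z])))
h=cv2.cvtColor(cv2.imread('pics/side0.png'),cv2.COLOR_BGR2HSV)
m=cv2.inRange(h[340:400,290:340],(0,0,140),(180,70,255))
for r in range(20,58,6):
    c=np.where(m[r])[0];print(340+r,290+c.min() if len(c) else None,290+c.max() if len(c) else None)
```

```text
pad side [0.51365399 0.26468111 0.06      ] pad edges top L [0.51241594 0.30132333 0.06      ] [0.53730991 0.27425215 0.06      ]
disc [0.53973832 0.18304874 0.07      ] piv [0.5685042 0.2453649 0.075    ] ang -114.77861329407604
(array([0.56692906, 0.24744579, 0.07340038]), np.float64(0.003185269473230178))
0 [315.86152403 383.53163094] [433.34572269 246.62382929]
0.055 [315.22312052 362.76692241] [437.27629047 244.11459267]
0.105 [314.60357181 342.61548499] [441.10549502 241.67006536]
360 307 324
366 306 326
372 304 326
378 308 325
384 308 324
390 310 322
396 None None
```

```bash
python3 -m handwheel '[[-0.3,6,0,0,60],[-0.3,6,0,0,60],[-0.3,6,0,0,60],[-0.3,6,0,0,60],[-0.3,6,0,0,60],[-0.3,6,0,0,60],[-0.3,6,0,0,60]]'; python3 -c "
from h import *
rows([.527,-.311,.2],[.527,-.311,.13],[.527,-.311,.035])"
```

```text
time: 4.6
tcp_pos: [0.3974, -0.1845, 0.213]
eef_rot: [[0.959, -0.285, -0.0], [-0.285, -0.959, 0.0], [-0.0, -0.0, -1.0]]
contact_force: [0.8, -0.0, -0.2]
width: 0.0602
gripper_force: 0.0
[4.01, 2.11, 0.32] 0.182
[4.01, 2.11, 2.07] 0.199
[4.01, 2.11, 4.45] 0.254
```

```bash
python3 -m handwheel '[[4.01,2.11,0.3,0,60],[4.01,2.11,0.3,0,60],[4.01,2.11,0.3,0,60],[4.01,2.11,0.3,0,60],[4.01,2.11,1,0,60],[4.01,2.11,1.5,0,60],[4.01,2.11,1.5,0,60],[4.01,2.11,1.5,0,60]]'; python3 -c "
from h import *
rows([.527,-.311,.035])
cv2.imwrite('pics/s2.png',cv2.resize(grab_frame('side')[250:430,230:430],None,fx=3,fy=3,interpolation=2))"
```

```text
time: 5.4
tcp_pos: [0.5279, -0.3099, 0.1535]
eef_rot: [[0.959, -0.282, -0.001], [-0.282, -0.959, -0.001], [-0.0, 0.001, -1.0]]
contact_force: [-0.4, -0.4, 0.5]
width: 0.0602
gripper_force: 0.0
[-0.01, 0.03, 2.96] 0.119
```

View pics/s2.png

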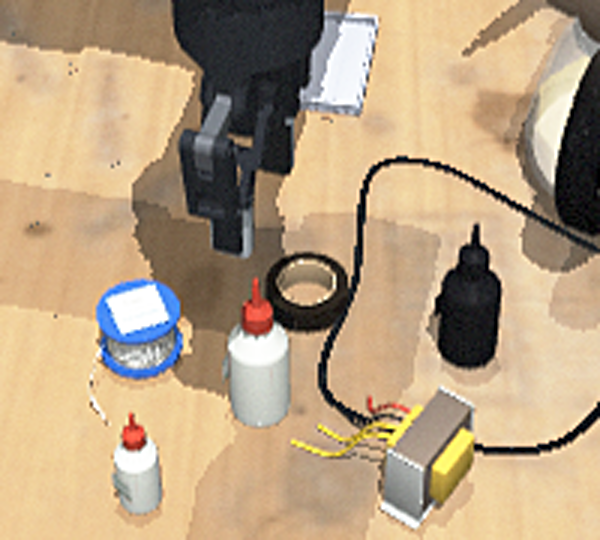

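The open gripper stands over the bottle (tip at (256,285) in the crop), and the neighbours are clear of its fingers.

```bash
python3 -m handwheel '[[0,0,1,0,60],[0,0,2,0,60],[0,0,2.6,0,60],[0,0,2.95,0,60],[0,0,2.95,0,60]]'; python3 -m handwheel '[[0,0,0,0,30],[0,0,0,0,30],[0,0,0,0,30],[0,0,0,0,30],[0,0,0,0,30],[0,0,0,0,30]]'
```

```text
time: 5.95
tcp_pos: [0.5268, -0.3107, 0.0347]
eef_rot: [[0.959, -0.283, -0.001], [-0.283, -0.959, 0.0], [-0.001, 0.0, -1.0]]
contact_force: [0.5, -0.5, 0.4]
width: 0.0598
gripper_force: 0.0
time: 6.55
tcp_pos: [0.5286, -0.312, 0.0383]
eef_rot: [[0.959, -0.283, 0.004], [-0.283, -0.959, -0.002], [0.005, 0.001, -1.0]]
contact_force: [0.2, -0.3, 6.9]
width: 0.033
gripper_force: 60.1
```

```bash
python3 -c "
from h import *
cv2.imwrite('pics/s3.png',cv2.resize(grab_frame('side')[310:410,270:370],None,fx=6,fy=6,interpolation=2))"
```

```text
(no output)
```

View pics/s3.png

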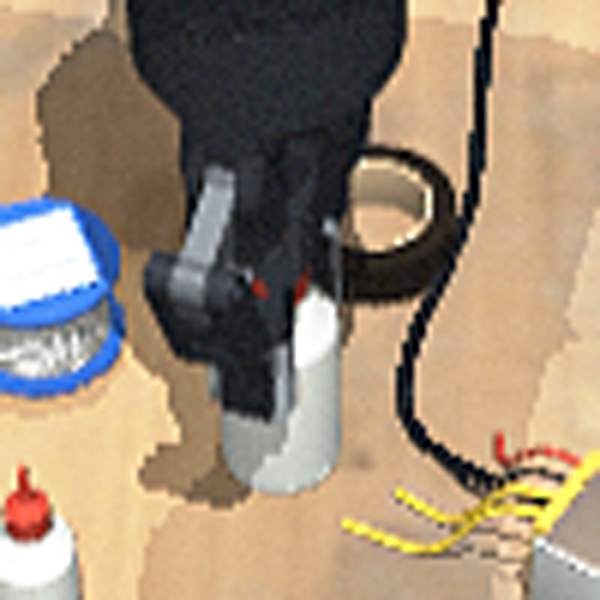

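The hand grips the upper body with the bottle upright; the fingertip ends at about (250,410) in the crop, well below the shoulder. Lifting now.

```bash
python3 -m handwheel '[[0,0,-0.3,0,30],[0,0,-0.8,0,30],[0,0,-1.5,0,30],[0,0,-2.2,0,30],[0,0,-3,0,30],[0,0,-4,0,30],[0,0,-4.2,0,30],[0,0,-4.2,0,30]]'; python3 -c "
from h import *
cv2.imwrite('pics/s4.png',cv2.resize(grab_frame('side')[230:380,270:370],None,fx=4,fy=4,interpolation=2))
rows([.511,.270,.2])"
```

```text
time: 7.4
tcp_pos: [0.5277, -0.3114, 0.2061]
eef_rot: [[0.959, -0.284, 0.004], [-0.284, -0.959, -0.001], [0.004, -0.0, -1.0]]
contact_force: [-0.3, -0.2, -1.4]
width: 0.0334
gripper_force: 59.7
[-4.51, -13.81, 0.1] 0.581
```

View pics/s4.png

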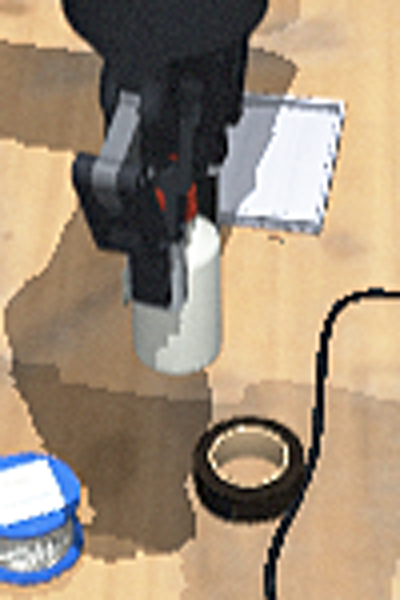

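The bottle hangs upright in the grip with its underside clear of the bench. Next I carry it over the pad.

```bash
python3 -m handwheel '[[-0.2,-0.6,0,0,30],[-0.6,-1.6,0,0,30],[-0.9,-2.7,0,0,30],[-1.3,-3.9,0,0,30],[-1.65,-5.1,0,0,30],[-2,-6.2,0,0,30],[-2.4,-7.3,0,0,30],[-2.4,-7.3,0,0,30]]'; python3 -c "
from h import *
rows([.511,.270,.2])"
```

```text
time: 8.25
tcp_pos: [0.5167, 0.0006, 0.201]
eef_rot: [[0.961, -0.278, -0.003], [-0.278, -0.961, 0.001], [-0.003, 0.0, -1.0]]
contact_force: [0.1, -1.1, -0.7]
width: 0.0327
gripper_force: 59.9
[-2.01, -6.43, 0.03] 0.269
```

```bash
python3 -m handwheel '[[-0.3,-1,0,0,30],[-0.6,-2.1,0,0,30],[-1,-3.3,0,0,30],[-1.4,-4.5,0,0,30],[-1.8,-5.6,0,0,30],[-2.0,-6.3,0,0,30],[-2.0,-6.4,0.3,0,30],[-2.0,-6.4,0.3,0,30]]'; python3 -c "
from h import *
rows([.511,.270,.2],[.511,.270,.11],[.511,.27,.098],[.511,.27,.083])"
```

```text
time: 9.05
tcp_pos: [0.5125, 0.264, 0.1871]
eef_rot: [[0.959, -0.283, -0.005], [-0.283, -0.959, -0.004], [-0.004, 0.005, -1.0]]
contact_force: [-1.3, 0.2, -1.2]
width: 0.0336
gripper_force: 60.0
[-0.08, -0.13, -0.32] 0.014
[-0.07, -0.14, 1.93] 0.077
[-0.07, -0.14, 2.23] 0.089
[-0.07, -0.15, 2.6] 0.104
```

```bash
python3 -m handwheel '[[-0.05,-0.05,0.6,0,30],[-0.05,-0.05,1.3,0,30],[-0.05,-0.05,1.7,0,30],[-0.05,-0.05,1.9,0,30],[-0.05,-0.05,1.9,0,30]]'; python3 -c "
from h import *
s=grab_frame('side')
cv2.imwrite('pics/s5.png',cv2.resize(s[120:240,285:365],None,fx=5,fy=5,interpolation=2))
rows([.511,.27,.098],[.511,.27,.083])"
```

```text
time: 9.55
tcp_pos: [0.5123, 0.2656, 0.1144]
eef_rot: [[0.959, -0.285, -0.001], [-0.285, -0.959, -0.002], [-0.001, 0.002, -1.0]]
contact_force: [0.6, -1.3, -0.7]
width: 0.0328
gripper_force: 60.0
[-0.07, -0.08, 0.44] 0.018
[-0.07, -0.08, 0.82] 0.033
```

View pics/s5.png

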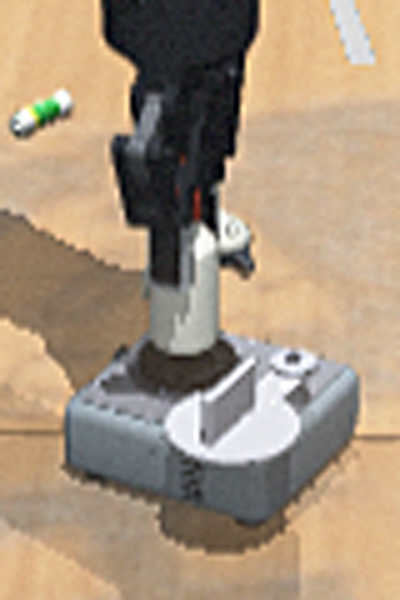

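The bottle hangs just above the pad, centred over it (bottle base (184,340), pad (187,362) in the crop). Pressing in small steps.

```bash
python3 -m handwheel '[[-0.04,-0.05,0.2,0,30],[-0.04,-0.05,0.35,0,30],[-0.04,-0.05,0.45,0,30],[-0.04,-0.05,0.52,0,30],[-0.04,-0.05,0.59,0,30],[-0.04,-0.05,0.65,0,30],[-0.04,-0.05,0.7,0,30],[-0.04,-0.05,0.7,0,30]]'
```

```text
time: 10.4
tcp_pos: [0.5121, 0.2691, 0.0901]
eef_rot: [[0.959, -0.283, 0.003], [-0.283, -0.959, 0.0], [0.002, -0.001, -1.0]]
contact_force: [-5.8, -2.3, 12.9]
width: 0.0332
gripper_force: 61.6
```

```bash
python3 -m handwheel '[[0,0,0.05,0,30],[0,0,0.08,0,30],[0,0,0.08,0,30],[0,0,0.08,0,30],[0,0,0.08,0,30],[0,0,0.08,0,30],[0,0,0.08,0,30],[0,0,0.08,0,30]]';python3 -m handwheel '[[0,0,0,0,30],[0,0,0,0,30],[0,0,0,0,30],[0,0,0,0,30],[0,0,0,0,30],[0,0,0,0,30],[0,0,0,0,30],[0,0,0,0,30]]'; python3 -c "
from h import *
rows([.536,.0156,.2])"
```

```text
time: 11.2
tcp_pos: [0.5127, 0.2689, 0.0899]
eef_rot: [[0.959, -0.283, 0.005], [-0.283, -0.959, 0.001], [0.005, -0.002, -1.0]]
contact_force: [-10.8, -5.2, 24.1]
width: 0.0333
gripper_force: 63.0
time: 12.0
tcp_pos: [0.5127, 0.269, 0.0899]
eef_rot: [[0.959, -0.283, 0.005], [-0.283, -0.959, 0.001], [0.005, -0.002, -1.0]]
contact_force: [-10.6, -3.8, 24.4]
width: 0.0331
gripper_force: 63.0
[2.36, 5.91, -2.75] 0.277
```

```bash
python3 -m handwheel '[[0,0,-0.15,0,30],[0,0,-0.5,0,30],[0,0,-1.2,0,30],[0,0,-2.0,0,30],[0,0,-2.75,0,30],[0.3,0.8,-2.75,0,30],[0.6,1.6,-2.75,0,30],[1,2.6,-2.75,0,30]]';python3 -m handwheel '[[0.4,0.9,0,0,30],[0.8,1.9,0,0,30],[1.1,2.8,0,0,30],[1.3,3.2,0,0,30],[1.3,3.3,0,0,30],[1.3,3.3,0,0,30]]'
python3 - <<'E'
from h import *
rows([.536,.0156,.12],[.536,.0156,.043])
s=grab_frame('side')
o=np.zeros((500,800,3),np.uint8);o[:500,:400]=cv2.resize(s[170:295,280:380],None,fx=4,fy=4,interpolation=2);o[:,400:]=cv2.resize(s[130:255,270:370],None,fx=4,fy=4,interpolation=2)
cv2.imwrite('pics/s6.png',o)
E
```

```text
time: 12.8
tcp_pos: [0.52, 0.1575, 0.1939]
eef_rot: [[0.959, -0.282, -0.0], [-0.282, -0.959, 0.0], [-0.0, 0.0, -1.0]]
contact_force: [1.8, 1.0, 0.1]
width: 0.0331
gripper_force: 60.0
time: 13.4
tcp_pos: [0.5326, 0.0163, 0.1939]
eef_rot: [[0.959, -0.285, -0.0], [-0.285, -0.959, -0.0], [-0.0, 0.0, -1.0]]
contact_force: [0.4, -0.1, -0.7]
width: 0.0333
gripper_force: 60.0
[0.09, -0.01, 1.85] 0.074
[0.09, -0.01, 3.77] 0.151
```

View pics/s6.png

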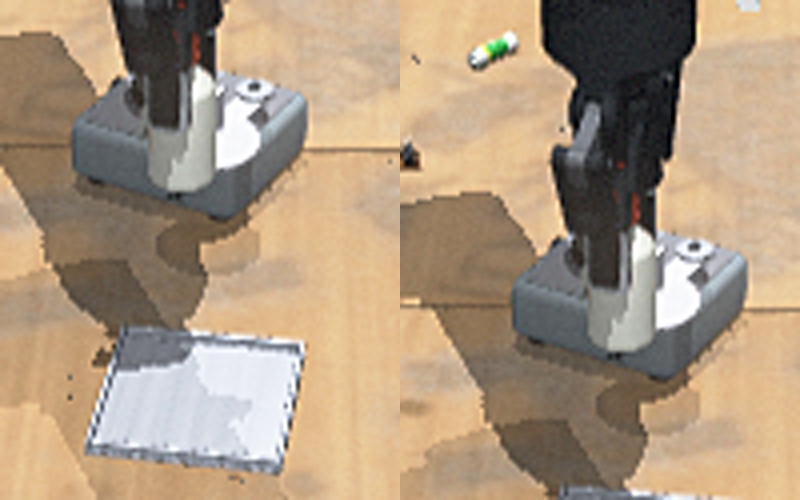

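The bottle is still upright in the grip and hangs high over the tray. Lowering it.

```bash
python3 -m handwheel '[[0.09,0,0.8,0,30],[0.09,0,1.8,0,30],[0.09,0,2.7,0,30],[0.09,0,3.3,0,30],[0.09,0,3.6,0,30],[0.09,0,3.75,0,30],[0.09,0,3.8,0,30],[0.09,0,3.8,0,30]]'; python3 -m handwheel '[[0,0,0.03,0,30],[0,0,0.03,0,30]]'
```

```text
time: 14.25
tcp_pos: [0.5369, 0.016, 0.0432]
eef_rot: [[0.959, -0.283, 0.002], [-0.283, -0.959, 0.0], [0.002, -0.001, -1.0]]
contact_force: [1.0, 0.0, -1.4]
width: 0.0331
gripper_force: 60.0
time: 14.45
tcp_pos: [0.5366, 0.0158, 0.0417]
eef_rot: [[0.959, -0.284, 0.001], [-0.284, -0.959, 0.0], [0.001, -0.001, -1.0]]
contact_force: [-0.5, -0.4, -0.5]
width: 0.0329
gripper_force: 60.0
```

```bash
python3 -m handwheel '[[0,0,0.03,0,30],[0,0,0.05,0,30],[0,0,0.05,0,30]]'; python3 -m handwheel '[[0,0,0,0,40],[0,0,0,0,50],[0,0,0,0,60],[0,0,0,0,60],[0,0,0,0,60]]'; python3 -m handwheel '[[0,0,-0.5,0,60],[0,0,-1.2,0,60],[0,0,-2.2,0,60],[0,0,-3.4,0,60],[0,-1,-3.4,0,60],[0,-2,-3.4,0,0],[-0.5,-2,-3.4,0,0],[-1,-2,-3.4,0,0]]'
python3 - <<'E'
from h import *
s=grab_frame('side');t=grab_frame('top')
o=np.zeros((500,800,3),np.uint8);o[:500,:400]=cv2.resize(s[170:295,280:380],None,fx=4,fy=4,interpolation=2);o[:,400:]=cv2.resize(t[180:305,230:330],None,fx=4,fy=4,interpolation=2)
cv2.imwrite('pics/s7.png',o)
E
```

```text
time: 14.75
tcp_pos: [0.5371, 0.0156, 0.0413]
eef_rot: [[0.959, -0.283, 0.003], [-0.283, -0.959, -0.0], [0.003, -0.0, -1.0]]
contact_force: [-3.5, 0.5, 8.6]
width: 0.0331
gripper_force: 61.1
time: 15.25
tcp_pos: [0.5361, 0.0156, 0.0387]
eef_rot: [[0.959, -0.284, -0.0], [-0.284, -0.959, -0.0], [-0.0, 0.0, -1.0]]
contact_force: [-0.9, 0.1, 0.0]
width: 0.0603
gripper_force: 0.0
time: 16.05
tcp_pos: [0.5201, 0.1046, 0.1735]
eef_rot: [[0.959, -0.283, -0.002], [-0.283, -0.959, -0.001], [-0.002, 0.002, -1.0]]
contact_force: [-0.6, -0.1, 0.5]
width: 0.017
gripper_force: 0.0
```

View pics/s7.png

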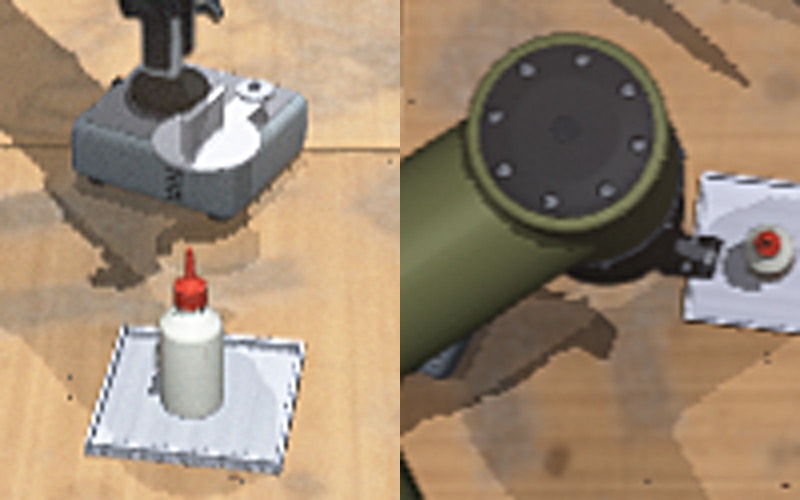

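The bottle stands upright in the middle of the tray (base (192,400) in the crop), the pad is up and the cover is still aside.

```bash
python3 -c "
from h import *
rows([*finpt(1.58,.03)[:2],.17],finpt(1.58,.03),*[finpt(q,.0165) for q in(1.5,1.3,1.1,.9,.7,.5,.3,.15,.03)],finpt(.03,.025),[*finpt(.03,.025)[:2],.17])"
```

```text
[0.62, -2.0, 0.13] 0.084
[0.62, -2.0, 2.43] 0.128
[0.15, -2.04, 2.43] 0.127
[-0.19, -2.07, 2.43] 0.128
[-0.52, -2.16, 2.43] 0.132
[-0.82, -2.32, 2.43] 0.138
[-1.08, -2.53, 2.43] 0.147
[-1.3, -2.8, 2.43] 0.157
[-1.46, -3.1, 2.43] 0.168
[-1.54, -3.34, 2.43] 0.176
[-1.58, -3.54, 2.43] 0.183
[-1.6, -3.33, 2.43] 0.177
[-1.6, -3.33, 0.13] 0.148
```

```bash
python3 -m handwheel '[[0.62,-2,0,0,0],[0.62,-2,0,0,0],[0.62,-2,0,0,0],[0.62,-2,0,0,0]]'; python3 -c "
from h import *
rows(finpt(1.58,.03),*[finpt(q,.0165) for q in(1.5,1.3,1.1,.9,.7,.5,.3,.15,.03)],finpt(.03,.025),[*finpt(.03,.025)[:2],.17])"
```

```text
time: 16.55
tcp_pos: [0.5672, 0.1735, 0.174]
eef_rot: [[0.959, -0.283, -0.001], [-0.283, -0.959, -0.001], [-0.001, 0.001, -1.0]]
contact_force: [-1.2, 0.1, -0.7]
width: 0.0004
gripper_force: 0.0
[-0.04, -0.02, 2.4] 0.096
[-0.51, -0.06, 2.4] 0.098
[-0.85, -0.08, 2.4] 0.102
[-1.18, -0.18, 2.4] 0.107
[-1.48, -0.33, 2.4] 0.114
[-1.74, -0.55, 2.4] 0.121
[-1.96, -0.81, 2.4] 0.128
[-2.12, -1.11, 2.4] 0.135
[-2.2, -1.35, 2.4] 0.141
[-2.24, -1.55, 2.4] 0.145
[-2.26, -1.34, 2.4] 0.142
[-2.26, -1.34, 0.1] 0.105
```

```bash
python3 -m handwheel '[[0,0,1.2,0,0],[0,0,2.2,0,0],[0,0,2.4,0,0],[0,0,2.4,0,0],[-0.5,-0.05,2.4,0,0],[-0.85,-0.08,2.4,0,0],[-1.18,-0.18,2.4,0,0],[-1.48,-0.33,2.4,0,0]]'; python3 -c "
from h import *
rows(*[finpt(q,.0165) for q in(.7,.5,.3,.15,.03)],finpt(.03,.025),[*finpt(.03,.025)[:2],.17])"
```

```text
time: 17.35
tcp_pos: [0.5139, 0.2036, 0.0807]
eef_rot: [[0.959, -0.284, 0.003], [-0.284, -0.959, 0.001], [0.002, -0.002, -1.0]]
contact_force: [0.9, -0.4, 1.5]
width: -0.0
gripper_force: 0.6
[-0.25, -0.2, 0.07] 0.013
[-0.47, -0.46, 0.07] 0.026
[-0.63, -0.76, 0.07] 0.04
[-0.71, -1.0, 0.07] 0.049
[-0.75, -1.2, 0.07] 0.057
[-0.77, -0.99, 0.07] 0.05
[-0.77, -1.0, -2.23] 0.102
```

```bash
python3 -m handwheel '[[-0.25,-0.2,0,0,0],[-0.47,-0.46,0,0,0],[-0.63,-0.76,0,0,0],[-0.71,-0.95,0,0,0],[-0.75,-1.1,0,0,0],[-0.75,-1.17,0,0,0],[-0.75,-1.17,0,0,0]]'; python3 -m handwheel '[[0,0.25,0,0,0],[0,0.25,-0.8,0,0],[0,0.25,-1.8,0,0],[0,0.25,-2.8,0,0],[-1,1.5,-3,0,0],[-1.5,3,-3,0,0],[-1.5,3,-3,0,0],[-1.5,3,-3,0,0]]'
python3 - <<'E'
from h import *
s=grab_frame('side');cv2.imwrite('pics/sf.png',s)
cv2.imwrite('pics/s8.png',cv2.resize(s[165:290,280:380],None,fx=4,fy=4,interpolation=2))
E
```

```text
time: 18.05
tcp_pos: [0.4986, 0.2565, 0.0785]
eef_rot: [[0.959, -0.284, -0.0], [-0.284, -0.959, -0.0], [-0.0, 0.0, -1.0]]
contact_force: [0.4, -0.7, -0.6]
width: 0.0003
gripper_force: 0.0
time: 18.85
tcp_pos: [0.4059, 0.1559, 0.2003]
eef_rot: [[0.959, -0.285, 0.003], [-0.285, -0.959, 0.003], [0.002, -0.003, -1.0]]
contact_force: [0.3, 0.7, 1.2]
width: 0.0001
gripper_force: 0.0
```

View pics/s8.png

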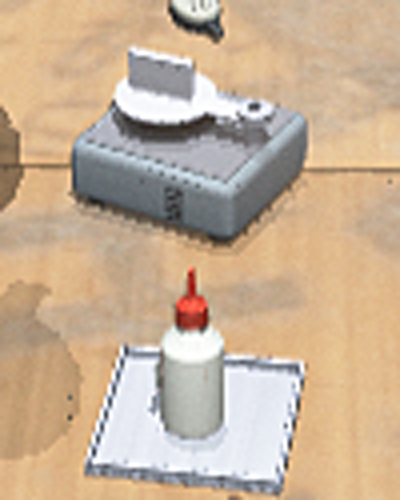

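The cover is back over the pad, with its disc at about (166,97) and its pivot at (256,107) in the crop. The bottle stands in the tray. I'll check the cover angle.

Run:
```python
from h import *
S=lambda x,y:(280+x/4,165+y/4)
d=plane("side",*S(166,98),.07);p=plane("side",*S(256,107),.075)
a,b=plane("side",*S(131,47),.098),plane("side",*S(194,62),.098)
for v in(d-p,a-b,(a+b)/2-p,(d-np.array([.5137,.2647,.07]))):print(np.round(v,4),np.degrees(np.arctan2(v[1],v[0]))-154.8)
```

```text
[-0.0585  0.0188 -0.005 ] 7.418326606928474
[-0.0415  0.019   0.    ] 0.6552424019144212
[-0.0608  0.0261  0.023 ] 2.017391807641218
[-0.0021 -0.0023 -0.    ] -287.8410769003584
```

The estimate is 0.01 to 0.13 rad, close to the limit. I'll nudge the fin again until I feel the stop.

```bash
python3 -m handwheel '[[1.5,-2.75,0.2,0,0],[1.5,-2.75,0.2,0,0],[1.5,-2.75,0.2,0,0],[1.5,-2.75,1.2,0,0],[1.5,-2.75,2.2,0,0],[1.5,-2.75,3,0,0],[1.5,-2.75,3,0,0]]'; python3 -m handwheel '[[0,-0.15,0,0,0],[0,-0.25,0,0,0],[0,-0.3,0,0,0],[0,-0.3,0,0,0]]'
```

```text
time: 19.6
tcp_pos: [0.4942, 0.245, 0.0738]
eef_rot: [[0.959, -0.284, -0.006], [-0.284, -0.959, -0.005], [-0.004, 0.007, -1.0]]
contact_force: [-0.2, 0.7, 0.4]
width: -0.0002
gripper_force: 0.0
time: 20.0
tcp_pos: [0.4995, 0.2589, 0.0801]
eef_rot: [[0.959, -0.284, 0.001], [-0.284, -0.959, 0.001], [0.001, -0.002, -1.0]]
contact_force: [-1.0, -0.2, -0.6]
width: 0.0003
gripper_force: 0.0
```

```bash
python3 -m handwheel '[[0,-0.05,0,0,0],[0,-0.1,0,0,0],[0,-0.1,0,0,0]]'
```

```text
time: 20.3
tcp_pos: [0.5002, 0.2622, 0.0789]
eef_rot: [[0.959, -0.284, 0.0], [-0.284, -0.959, 0.0], [0.0, -0.0, -1.0]]
contact_force: [-0.1, 0.6, -0.1]
width: -0.0003
gripper_force: 0.0
```

```bash
python3 -m handwheel '[[0,-0.05,0,0,0],[0,-0.08,0,0,0],[0,-0.08,0,0,0],[0,-0.08,0,0,0]]'
```

```text
time: 20.7
tcp_pos: [0.5005, 0.2629, 0.0788]
eef_rot: [[0.959, -0.285, -0.002], [-0.285, -0.959, -0.004], [-0.001, 0.005, -1.0]]
contact_force: [-3.7, -8.0, 3.7]
width: -0.0001
gripper_force: 4.2
```

The stop shows as about 8 N, so the cover is fully shut. Backing off and clearing.

```bash
python3 -m handwheel '[[0,0.35,0,0,0],[0,0.35,0,0,0],[0,0.35,-1,0,0],[0,0.35,-2,0,0],[0,0.35,-3,0,0],[-1,1.5,-3,0,0],[-1,2,-3,0,0],[-1,2,-3,0,0]]'
python3 - <<'E'
from h import *
s=grab_frame('side');cv2.imwrite('pics/sg.png',s)
a=cv2.imread('pics/sf.png');print(np.abs(s[225:285,310:345].astype(int)-a[225:285,310:345]).mean())
h=cv2.cvtColor(s,cv2.COLOR_BGR2HSV)[165:200,300:350]
m=cv2.inRange(h,(0,0,200),(180,40,255));h0=cv2.cvtColor(a,cv2.COLOR_BGR2HSV)[165:200,300:350];m0=cv2.inRange(h0,(0,0,200),(180,40,255))
print([np.round(np.argwhere(k)[:,::-1].mean(0)+[300,165],1) for k in(m0,m)])
print(read_state()['contact_force'],read_state()['time'])
E
```

```text
time: 21.5
tcp_pos: [0.4392, 0.1986, 0.2002]
eef_rot: [[0.959, -0.284, 0.002], [-0.284, -0.959, 0.003], [0.001, -0.003, -1.0]]
contact_force: [0.6, 0.6, 1.0]
width: -0.0003
gripper_force: 0.0
4.635714285714286
[array([325. , 186.9]), array([325.7, 186.2])]
[-0.5636824   0.30160615  0.05673832] 21.55
```

```bash
python3 -m handwheel '[[0,0,0,0,0],[0,0,0,0,0],[0,0,0,0,0]]' >/dev/null; python3 -c "
from bench import *
print(finish_job())"
```

```text
the job is handed in; nothing more can be done
None
```

I handed the job in at about 22 s, with no verdict shown: the cover was opened, the pad held fully down with the bottle for over a second at about 24 N, the bottle stood upright mid-tray, and the cover was pushed shut to its stop; no contact with the reel, transformer or tape showed, though I took no final picture of them.

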